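# Cover the soup pot with the hot lid, using the lid lifter

### The arm

A 6-joint arm with a two-finger parallel gripper is mounted at the origin on the work surface. World frame = base frame: x ahead of the robot, y to its left, z up, the work surface at z = 0. Lengths are in m, angles in degrees, forces in N, time in s.
With the tool pointing down it reaches from about 0.375 to 0.9 m from the base axis. Payload 3.1 kg.
Tool frame: the origin (TCP) lies on the centre line of the jaws, within the pads' length; the fingertips stand 25 mm ahead of it and the grasp point (between the pads) lies 6 mm ahead of it; z points along the fingers, y is the line along which they close (so a half turn about z gives the same grasp; the last joint's range is limited). The gripper opens to 87 mm and grips with 3 to 60 N. Pads are 19 mm wide; open, the fingers measure 117 mm over their backs; the gripper's body (75 mm by 190 mm) begins 51 mm behind the grasp point.
Start: joints at [-80.529, 30.224, 82.088, -0, 67.689, -10.227], TCP at [0.211, -0.588, 0.248] pointing down, gripper open.
Joint ranges: [-176.69, 176.69], [-43.24, 126.21], [12.49, 139.97], [-82, 262], [0, 151.66], [-163.58, 163.58]. Speed limits (degrees/s): [159.86, 159.86, 180, 180, 180, 180].

### API

Orientations are given as a 3x3 rotation matrix whose columns are the frame's x, y, z axes.
In Python, from rig import bot, cams, models gives the robot as it stands. The module is installed in compiled form; this text tells all that it offers.
- The arm moves only by the shell command python3 -m handwheel 'ROWS' [OPENING]. ROWS is JSON, a list of rows, each a list of 6 numbers: the shift along the world's x, y, z each as a share of 1 m, from -1 to 1, then the turn, a rotation vector about the world's x, y, z each as a share of 2 rad, from -1 to 1. In form: [[dx, dy, dz, wx, wy, wz], ...]. A call has exactly 8 rows; each row is the pose to reach, as a shift and turn from the pose commanded when the call began; what a row does not reach only later rows make up. A row lasts 1/12 s, in which the tool goes at most 41.7 mm and 7.16 degrees, less where a joint would pass 70% of its speed; a pose out of reach is approached as far as the arm can. A call with a number of a shift or a turn outside -1 to 1 is refused whole. A call with a gripper value outside its range is refused whole. OPENING is the opening, from -1 (shut) to 1 (fully open), so that 0 is half open, set as the call begins (- or left out, the last holds). The fingers move at their own pace and stop on an object; the grip force is fixed at half the most. Time passes only in rows, so rows that repeat a pose let the fingers close, or fill a call up. It gives the time, the measured TCP pose, the force, the opening and the grip force at its end, in the units of the state.
- bot.read_state(): the state, without advancing time (a new reading comes with each control period).
- cams.capture(name): name is "scene" or "top"; returns (picture, depth): 480x640x3 uint8, blue, green, red; 480x640 float32, m along the optical axis (not along the pixel's ray), 0 where there is no reading.
- cams.calibration(name): a dict with "mtx" (3x3 intrinsics, pixels), "dist_coeffs" ([k1, k2, p1, p2, k3] as OpenCV has them; the pictures are not rectified), "R" (3x3) and "t" (3): a world point X has camera coordinates R X + t. Camera axes: x right, y down, z forward; pixel columns grow to the right and rows downward; lengths in m; the calibration is good to about 2 mm. A picture is of the moment at which its call begins. calibration takes no time and is no camera call.
- bot.hand_in(): hands the job in; it is judged then, once.
Trained networks look in the newest picture that a camera, given by its name, has taken for a name from the list of things; names that differ only in an ending like _2 or _b are one class to them, and where a whole thing is asked for, a point or a joint stands for the part that bears it (a point fixed in the world has none). Each returns a list of dicts, best first, with "conf" (0 to 1); they miss things now and then, are a little off and sometimes report something else, mostly with a low value. They report only what shows in the picture. A call takes as long as a camera call. They do not tell look-alikes from the thing itself.
- models.spot_in(query, camera): "position" ([column, row] in pixels, amid what is visible of it).
- models.tip_of(query, camera): "position" ([column, row] in pixels: a listed point, or the origin of a listed thing).
The state is a dict: "time_s": time; "joint_positions": joint angles; "qvel": joint speeds; "tau": joint torques, N m; "position": TCP position; "tcp_rot": TCP orientation; "force": force on the tool from outside, world axes, zero at the start; "moment": the same for the moment, N m; "opening": opening from 0.0 (shut) to 1.0 (fully open); "grasp_force": force on a finger pad.
Only numpy, scipy, OpenCV 4.12 (cv2) and the standard library are available. Lean on these libraries where they do the work, as an engineer would, in place of code of your own. Each camera call takes 0.05 s, during which the arm holds its last target. There are 200 camera calls.

### The job

The steel lid on the round wire rack is hot out of the dish steriliser and belongs on the open soup pot: take the lid lifter from the small steel pan, hook the lid by its loop and carry it level to the pot, never touching it with the gripper. Feel it gently down into the pot's mouth, then press it down with the lifter, with no more force than it needs, until it is home on its seal, flush with the pot's collar all round. Unhook the lifter and lay it back across the pan as it was, and leave the other things where they stand.

Things in the scene. Friction and masses are not known exactly. Their poses are not given: they have to be found in the camera images.
- lid: Round steel lid, 0.44 to 0.66 kg, hot, lying on the wire rack (mm throughout). Origin: centre of the flange's underside, z up. Flange 189 diameter, z 0 to 5; below it a plug 173 in diameter reaches down to z = -10. Top flat at z = 12 out to 60 from the centre. An upright fixed loop of 8 mm bar stands on its middle (see lid_loop). Hung by the middle of the loop it hangs level.
- lid_loop (a point): Middle of the lid's loop: centre of its straight level bar, 42 above the lid's origin. Axes as the lid's: the bar runs along y, 60 long, on two posts at y = +-36. 26 clear from the lid's top to the bar's underside.
- lifter_grip (a point): Lid lifter, 0.24 kg: centre of its grip bar (24 along x, 150 along y, 26 high), which lies across the pan's two long rims, hook hanging inside. Take it by the middle from above, fingers on the +x and -x sides. Below, a steel strap (24 wide in y, 4 thick) goes down at x = 0 to z = -45, steps back to x = -19 by z = -64 and ends in a J hook open to +x (see lifter_hook). z up.
- lifter_hook (a point): Lowest point of the hook's hollow, where the loop's bar comes to rest: straight under the grip, 94 below its centre; axes as the grip's. From here: flat underside (6 by 24) 4 lower, back of the hook at x = -17, sloping to it on both sides; tip at x = 21, its upper end at z = 13. Steel, rigid.
- board: Round wooden pot board, fixed, 224 diameter, 14 thick; origin: centre of its underside on the table. The open steel soup pot stands on it, fixed, but up to 8 off the board's centre along each table axis: the pot's own place is not reported and must be seen or felt. Pot: 204 diameter over the collar, collar top 107 above the table, two side lugs (to 126 from its centre, 76 high).
- pot_seat (a point): Centre of the board's top face, 14 above the table, near the pot's centre (see board). The pot's mouth is 177 in diameter: 2 play all round for the lid's plug. In the mouth the lid first rests on the black seal ring with its origin 108 above the table; pressed home, at 102. If the plug is caught on the edge that side stands up to 10 higher and the hanging lid tips, low towards where the mouth is.
- seal (a joint): How far the pot's silicone seal is pressed down, m: 0 = untouched, 0.006 = hard stop, lid home with its flange flush with the collar. It does not yield to the lid's weight alone; pressing it takes 10 to 13 N in all, of which the lid's weight gives 4 to 7 N. It stays where it is pushed.
- rack: Round wire rack, fixed, 212 diameter, top at z = 30, on which the lid lies at first. Origin: centre on the table.
- pan: Small deep steel pan, fixed, 190 along its x by 120 along its y over the rims (166 by 98 inside), 100 high, 3 mm floor. Origin: centre of its base on the table. The lifter's bar lies across it along the pan's y.
- saucers: Bystander, leave alone: stack of four small red saucers, 72 wide, 30 high (mm). Origin: centre of its underside.
- toothpicks: Bystander, leave alone: small glass jar of toothpicks, 46 wide, 85 high (mm). Origin: centre of its underside.
- tea_cup: Bystander, leave alone: white tea cup, 64 wide, 65 high (mm). Origin: centre of its underside.
- salt_shaker: Bystander, leave alone: glass salt shaker with a steel top, 42 wide, 75 high (mm). Origin: centre of its underside.
Things that resemble listed ones, but are neither listed nor needed, are in the scene too. What is shaped like the part that bears lifter_grip but yellow is not meant.

How it is judged (in metres and radians):
On the way, in this order (a step that is already met when the one before it is completed fails the run):
1. the lid hangs level from the lifter, at least 40 mm above its place on the rack (height (world z) of lid above 0.08 m and angle between lid's own z axis and vertical below 0.2 rad and contact force between lifter and lid above 2 N and contact force between lid and rack below 0.1 N), for 0.3 s.
2. the lid is in the pot's mouth and pressed home on the seal (value of joint seal above 0.0045 m and height (world z) of lid below 0.104 m and horizontal distance between lid and board below 0.015 m and angle between lid's own z axis and vertical below 0.03 rad), for 0.2 s.
At the end, for the whole second after the job is handed in: The lid lies in the pot's mouth, level within 1.7 degrees, pressed to within 1.5 mm of home (its origin less than 104 mm above the table), at rest; the lifter is clear of it and at rest across the pan's rims, hook down inside, grip within 60 mm of the pan's centre, upright within 8 degrees (all of step 2 and linear speed of lid below 0.01 m/s and contact force between lifter and lid below 0.05 N and z of lifter_grip in the frame of pan between 0.108 and 0.118 m and horizontal distance between lifter_grip and pan below 0.06 m and angle between lifter_grip's own z axis and vertical below 0.15 rad and linear speed of lifter below 0.02 m/s); the robot touches nothing.
It fails at once if the gripper or arm touches the hot lid (contact force between any of the fingers, the arm and lid above 0.3 N).
It fails at once if the lid tips more than 17 degrees (angle between lid's own z axis and vertical above 0.3 rad).
It fails at once if the lifter bears on the lid with more than 30 N (contact force between lifter and lid above 30 N).
It fails at once if the lid comes down on the pot at more than 0.5 m/s (dropped) (horizontal distance between lid and board below 0.05 m and height (world z) of lid between 0.1 and 0.125 m and linear speed of lid above 0.5 m/s).
It fails at once if a bystander is moved more than 25 mm (distance of any of saucers, toothpicks, tea_cup, salt_shaker from where it was at the start of the episode above 0.025 m).
It also fails if it takes over 72 s, if anything falls off the work surface, if the arm or the gripper's body presses on something with over 40 N, if the wrist force passes 120 N, or if a joint passes its speed limit or range.

## Working session

There is one attempt and no reset: what is moved stays moved. The work goes in short steps, Python scripts to look and compute and a shell command to move; the robot and the scene stay as the last step left them, time stands still between calls to the robot, and variables do not carry over. Pictures are saved under pics/ and viewed, at most 10 in all, crops included, and the job is handed in when it is done.

```bash
mkdir -p pics; cat > h.py <<'E'
import numpy as np, cv2
from rig import bot, cams, models
def ray(c,uv):
    k=cams.calibration(c);K=np.array(k['mtx']);d=np.array(k['dist_coeffs']);R=np.array(k['R']);t=np.array(k['t'])
    p=cv2.undistortPoints(np.array([[uv]],float),K,d)[0,0]
    return -R.T@t, R.T@np.array([p[0],p[1],1.])
def atz(c,uv,z):
    o,d=ray(c,uv); return o+d*(z-o[2])/d[2]
def cloud(c,D):
    k=cams.calibration(c);K=np.array(k['mtx']);d=np.array(k['dist_coeffs']);R=np.array(k['R']);t=np.array(k['t'])
    v,u=np.mgrid[0:480,0:640]
    p=cv2.undistortPoints(np.stack([u,v],-1).reshape(-1,1,2).astype(float),K,d).reshape(480,640,2)
    X=np.dstack([p*D[...,None],D])-t
    return X@R   # R^T (x - t)
E
python3 - <<'E'
from h import *
for c in('scene','top'):
    I,D=cams.capture(c);cv2.imwrite(f'pics/{c}0.png',I);np.save(f'pics/{c}0.npy',D)
    k=cams.calibration(c);print(c,-np.array(k['R']).T@k['t'],k['mtx'][0][0])
    X=cloud(c,D)
    for q in('lid','lid_loop','lifter_grip','lifter_hook','board','pot_seat','rack','pan','saucers','toothpicks','tea_cup','salt_shaker'):
        for r in models.tip_of(q,c)[:3]:
            u,v=r['position'];print(q,round(r['conf'],2),round(u),round(v),X[min(479,int(v)),min(639,int(u))].round(3))
s=bot.read_state();print(s['time_s'],s['position'],s['tcp_rot'],s['force'],s['opening'])
E
```

```text
scene [ 1.15445506 -0.20335354  0.72312592] 494.05144637838924
lid 0.86 154 300 [ 0.516 -0.318  0.054]
lid_loop 0.9 149 285 [ 0.51  -0.319  0.085]
lifter_grip 0.78 332 269 [ 0.59  -0.012  0.127]
lifter_grip 0.77 164 213 [ 0.231 -0.295  0.027]
lifter_hook 0.95 330 305 [ 0.577 -0.006  0.018]
lifter_hook 0.81 142 194 [ 0.137 -0.343  0.021]
pan 0.83 332 313 [ 0.584 -0.006  0.003]
saucers 0.7 237 259 [ 0.422 -0.156  0.03 ]
tea_cup 0.96 440 361 [0.749 0.131 0.033]
salt_shaker 0.64 272 388 [ 0.733 -0.147  0.036]
top [0.34838889 0.0202907  1.39674438] 562.4041925484377
lid 0.83 466 224 [ 0.506 -0.317  0.048]
lid_loop 0.64 469 221 [ 0.515 -0.323  0.053]
lid_loop 0.44 467 224 [ 0.508 -0.319  0.049]
lid_loop 0.26 398 275 [ 0.386 -0.149  0.021]
lifter_grip 0.78 341 191 [ 0.578 -0.012  0.127]
lifter_hook 0.73 338 199 [ 0.571 -0.008  0.059]
rack 0.5 341 192 [ 0.578 -0.014  0.126]
pan 0.59 336 201 [ 0.568 -0.003  0.062]
saucers 0.87 395 276 [ 0.386 -0.144  0.026]
toothpicks 0.66 279 278 [0.386 0.137 0.082]
tea_cup 0.94 274 145 [0.726 0.15  0.003]
salt_shaker 0.56 391 147 [ 0.696 -0.14   0.062]
1.3 [ 0.21068388 -0.58838212  0.24753126] [[ 9.41465416e-01  3.37109580e-01 -5.22252390e-05]
 [ 3.37109582e-01 -9.41465415e-01  4.61944998e-05]
 [-3.35956479e-05 -6.10961524e-05 -9.99999998e-01]] [ 0.49885115 -0.38091865 -0.07666714] 1.0006358502607449
```

View pics/top0.png

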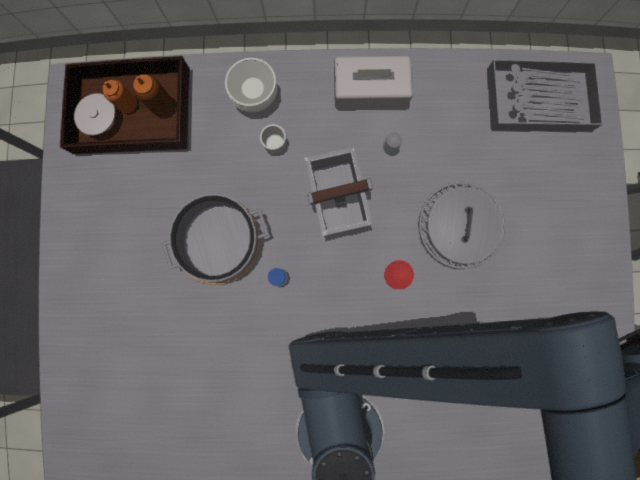

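View pics/scene0.png

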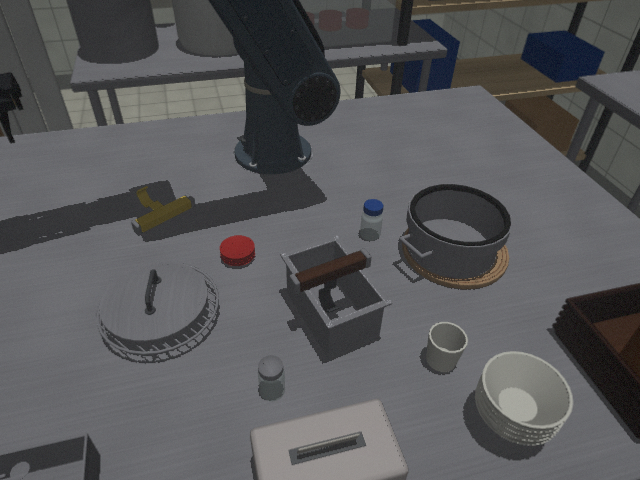

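```bash
python3 - <<'E'
from h import *
def circ(P):
    A=np.c_[2*P[:,:2],np.ones(len(P))];b=(P[:,:2]**2).sum(1)
    s=np.linalg.lstsq(A,b,rcond=None)[0];return s[:2],np.sqrt(s[2]+s[0]**2+s[1]**2)
from scipy.optimize import least_squares
for c in('top','scene'):
    D=np.load(f'pics/{c}0.npy');X=cloud(c,D);I=cv2.imread(f'pics/{c}0.png')
    def near(x,y,r,z0,z1): 
        m=(np.hypot(X[...,0]-x,X[...,1]-y)<r)&(X[...,2]>z0)&(X[...,2]<z1)&(D>0); return X[m]
    P=near(.47,.31,.115,.098,.114)
    P=P[np.hypot(P[:,0]-.47,P[:,1]-.31)>.07]
    f=least_squares(lambda s:np.maximum(np.abs(np.hypot(P[:,0]-s[0],P[:,1]-s[1])-.0955)-.0065,0),[.47,.31],loss='soft_l1',f_scale=.003)
    print(c,'pot',f.x,len(P),circ(P),P[:,2].mean(), np.percentile(P[:,0],[1,99]),np.percentile(P[:,1],[1,99]))
    P=near(.50,-.31,.13,.026,.056);print('lid top/flange',len(P),np.percentile(P[:,0],[1,99]),np.percentile(P[:,1],[1,99]))
    P=near(.50,-.31,.13,.03,.056);print(np.histogram(P[:,2],8))
    Q=near(.51,-.32,.06,.062,.1);m=Q.mean(0);w=np.linalg.svd(Q-m)[2][0];e=(Q-m)@w;print('loop',m,w,np.percentile(e,[0,100]),np.median(Q[:,2]))
    B=near(.578,-.012,.1,.106,.14);m=B.mean(0);w=np.linalg.svd(B-m)[2][0];e=(B-m)@w;print('bar',m,w,np.percentile(e,[0,100]),np.median(B[:,2]))
    B=near(.578,-.012,.13,.092,.104);h=cv2.minAreaRect((B[:,:2]*1000).astype(np.float32));print('pan',h)
I=cv2.imread('pics/scene0.png');cv2.imwrite('pics/c1.png',np.hstack([cv2.resize(I[230:360,270:400],(400,400),interpolation=2),cv2.resize(cv2.imread('pics/top0.png')[140:240,295:395],(400,400),interpolation=2)]))
E
```

```text
top pot [0.48045356 0.28875873] 1154 (array([0.4796736, 0.2903544]), np.float64(0.09475946905945894)) 0.1058513334263328 [0.38119395 0.5804553 ] [0.19679811 0.3898905 ]
lid top/flange 4889 [0.40809813 0.60560136] [-0.41109574 -0.21508461]
(array([ 171,   29,   86,  375,  952, 1296, 1176,  485]), array([0.03000146, 0.03325029, 0.03649912, 0.03974796, 0.04299679,
       0.04624563, 0.04949446, 0.0527433 , 0.05599213]))
loop [ 0.50394855 -0.31835922  0.08133029] [-0.98594257  0.16519725 -0.02504238] [-0.03989544  0.03990525] 0.08326542676816287
bar [ 0.57878969 -0.01097372  0.12351457] [-0.21805654  0.97593458 -0.00174515] [-0.07531334  0.07507893] 0.12417306443935447
pan ((586.11279296875, -13.2115478515625), (191.75616455078125, 134.10655212402344), 11.57450008392334)
scene pot [0.48092446 0.28979978] 1274 (array([0.4815854 , 0.29109619]), np.float64(0.09437232607836503)) 0.10700468693475394 [0.38048323 0.58206185] [0.19799745 0.38952975]
lid top/flange 7406 [0.41833764 0.61116288] [-0.41047716 -0.21212774]
(array([ 507,    6,    4,   86, 1034, 1733, 2186, 1374]), array([0.03000595, 0.03325412, 0.0365023 , 0.03975047, 0.04299864,
       0.04624681, 0.04949499, 0.05274316, 0.05599133]))
loop [ 0.51253705 -0.31799775  0.08152428] [ 0.9821858  -0.18115367 -0.04994409] [-0.04638034  0.03439526] 0.08465040460148163
bar [ 0.58665472 -0.01307332  0.121976  ] [ 0.21730601 -0.97608923 -0.00528344] [-0.07988597  0.07075872] 0.12532091851707744
pan ((585.3673706054688, -9.687171936035156), (193.57212829589844, 146.6312255859375), 11.782637596130371)
```

View pics/c1.png

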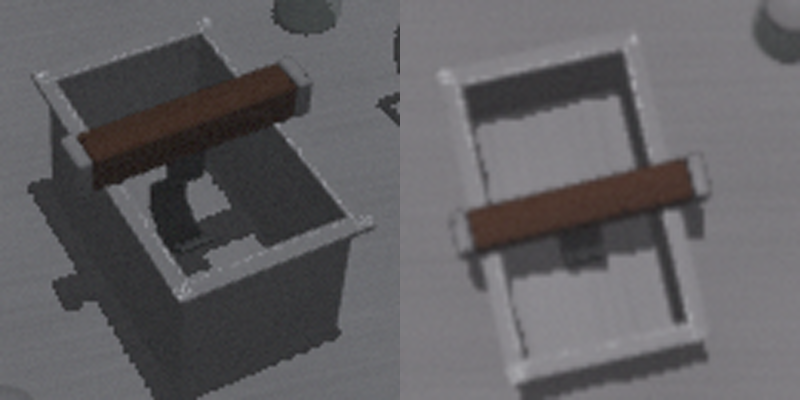

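The top view shows the pan at about (340,193) with the brown bar running (311,196) to (371,184), the lid loop running (469,207) to (465,241), and the pot at (213,238). In the crop the hook steps back toward −x and opens toward +x, so lifter yaw is about 12.5°. I'll refine the lid and grip centres next.

```bash
python3 - <<'E'
from h import *
print('loop',atz('scene',(149,285),.082),atz('top',(467.5,223),.082),'lid',atz('scene',(154,300),.04),atz('top',(466,224),.04))
print('grip',atz('scene',(332,269),.113),atz('top',(341,191),.113))
for c in('top','scene'):
    D=np.load(f'pics/{c}0.npy');X=cloud(c,D)
    def sel(x,y,r,z0,z1): return X[(np.hypot(X[...,0]-x,X[...,1]-y)<r)&(X[...,2]>z0)&(X[...,2]<z1)&(D>0)]
    P=sel(.508,-.315,.14,.041,.056);print('lid',[ (np.percentile(P[:,i],[.5,99.5]).mean().round(4),np.ptp(np.percentile(P[:,i],[.5,99.5]))) for i in(0,1)], cv2.minEnclosingCircle((P[:,:2]*1000).astype(np.float32)))
    B=sel(.58,-.012,.1,.122,.14);h=cv2.minAreaRect((B[:,:2]*1000).astype(np.float32));print('bar top',h)
    B=sel(.508,-.315,.06,.079,.1);h=cv2.minAreaRect((B[:,:2]*1000).astype(np.float32));print('loop top',h)
E
```

```text
loop [ 0.50757431 -0.31912353  0.082     ] [ 0.50389934 -0.31431195  0.082     ] lid [ 0.50545333 -0.3186557   0.04      ] [ 0.50646659 -0.32112916  0.04      ]
grip [ 0.57716314 -0.00614584  0.113     ] [ 0.58060866 -0.01419312  0.113     ]
lid [(np.float64(0.5054), np.float64(0.1798787088204381)), (np.float64(-0.3194), np.float64(0.18017950770300167))] ((503.87530517578125, -319.0921325683594), 95.77616119384766)
bar top ((579.3912963867188, -10.794471740722656), (25.328596115112305, 150.03787231445312), 12.84194564819336)
loop top ((502.8569030761719, -318.40667724609375), (8.743330001831055, 74.32939910888672), 82.04952239990234)
lid [(np.float64(0.5063), np.float64(0.18292387002079158)), (np.float64(-0.3176), np.float64(0.18039608776476168))] ((503.52740478515625, -317.11688232421875), 96.80122375488281)
bar top ((581.1968994140625, -9.655792236328125), (27.576152801513672, 150.5467987060547), 13.054375648498535)
loop top ((505.97650146484375, -317.3128967285156), (8.42909049987793, 79.90885925292969), 79.21663665771484)
```

```bash
A='a'; 
python3 -m handwheel '[[0.02,0.03,0,0,0,0.04],[0.05,0.08,0,0,0,0.1],[0.08,0.12,0,0,0,0.16],[0.1,0.15,0,0,0,0.22],[0.12,0.18,0,0,0,0.28],[0.14,0.21,0,0,0,0.34],[0.16,0.24,0,0,0,0.38],[0.18,0.27,0,0,0,0.4]]' 1
python3 -m handwheel '[[0.02,0.03,0,0,0,0.06],[0.04,0.07,0,0,0,0.12],[0.065,0.105,0,0,0,0.18],[0.09,0.145,0,0,0,0.24],[0.115,0.18,0,0,0,0.29],[0.14,0.22,0,0,0,0.325],[0.165,0.26,0,0,0,0.325],[0.18,0.29,0,0,0,0.325]]'
python3 - <<'E'
from h import *
s=bot.read_state();print(s['position'],np.degrees(np.arctan2(s['tcp_rot'][1][1],s['tcp_rot'][0][1])),s['joint_positions'])
E
```

```text
time_s: 1.97
position: [0.3915, -0.3163, 0.2478]
tcp_rot: [[0.411, 0.912, 0.0], [0.912, -0.411, 0.0], [0.0, 0.0, -1.0]]
force: [0.0, -0.1, 0.0]
opening: 1.001
grasp_force: 0.0
time_s: 2.63
position: [0.5653, -0.0389, 0.2478]
tcp_rot: [[-0.221, 0.975, 0.001], [0.975, 0.221, -0.0], [-0.001, 0.001, -1.0]]
force: [-0.1, -1.1, 0.3]
opening: 0.999
grasp_force: 0.0
[ 0.56526267 -0.03889792  0.24782366] 12.787802692316115 [-1.52301119e+01  2.56705514e+01  9.06368349e+01 -8.97405118e-03
  6.36220857e+01 -2.80139119e+01]
```

```bash

python3 -m handwheel '[[0.01,0.02,-0.01,0,0,0],[0.0147,0.028,-0.03,0,0,0],[0.0147,0.028,-0.05,0,0,0],[0.0147,0.028,-0.07,0,0,0],[0.0147,0.028,-0.08,0,0,0],[0.0147,0.028,-0.08,0,0,0],[0.0147,0.028,-0.08,0,0,0],[0.0147,0.028,-0.08,0,0,0]]'
```

```text
time_s: 3.3
position: [0.5795, -0.0131, 0.1686]
tcp_rot: [[-0.221, 0.975, 0.002], [0.975, 0.221, -0.0], [-0.001, 0.002, -1.0]]
force: [0.3, 0.4, 0.7]
opening: 1.0
grasp_force: 0.0
```

```bash

python3 -m handwheel '[[0,0.001,-0.008,0,0,0],[0,0.002,-0.02,0,0,0],[0,0.002,-0.033,0,0,0],[0,0.002,-0.043,0,0,0],[0,0.002,-0.049,0,0,0],[0,0.002,-0.05,0,0,0],[0,0.002,-0.05,0,0,0],[0,0.002,-0.05,0,0,0]]'
python3 -m handwheel '[[0,0,0,0,0,0],[0,0,0,0,0,0],[0,0,0,0,0,0],[0,0,0,0,0,0],[0,0,0,0,0,0],[0,0,0,0,0,0],[0,0,0,0,0,0],[0,0,0,0,0,0]]' -1
python3 -m handwheel '[[0,0,0.01,0,0,0],[0,0,0.03,0,0,0],[0,0,0.055,0,0,0],[0,0,0.08,0,0,0],[0,0,0.11,0,0,0],[0,0,0.13,0,0,0],[0,0,0.14,0,0,0],[0,0,0.14,0,0,0]]'
python3 - <<'E'
from h import *
I,D=cams.capture('scene');cv2.imwrite('pics/s1.png',cv2.resize(I[100:400,200:500],(600,600),interpolation=2))
s=bot.read_state();print(s['position'],s['force'],s['opening'],s['joint_positions'])
E
```

```text
time_s: 3.97
position: [0.5791, -0.0108, 0.118]
tcp_rot: [[-0.221, 0.975, 0.001], [0.975, 0.221, -0.0], [-0.0, 0.001, -1.0]]
force: [1.4, 0.7, -0.1]
opening: 0.998
grasp_force: 0.0
time_s: 4.63
position: [0.5786, -0.0107, 0.1176]
tcp_rot: [[-0.221, 0.975, -0.0], [0.975, 0.221, -0.0], [-0.0, -0.0, -1.0]]
force: [0.2, 0.8, -0.2]
opening: 0.481
grasp_force: 0.0
time_s: 5.3
position: [0.5801, -0.0109, 0.2607]
tcp_rot: [[-0.221, 0.975, 0.006], [0.975, 0.221, -0.001], [-0.003, 0.006, -1.0]]
force: [0.9, -0.5, 0.1]
opening: 0.007
grasp_force: 0.0
[ 0.57899962 -0.01071193  0.25870499] [-0.70462829 -0.29503344 -0.25765181] 0.007553914215342094 [-1.21103795e+01  2.58792573e+01  8.82151128e+01 -4.27524306e-04
  6.57583546e+01 -2.48897143e+01]
```

View pics/s1.png

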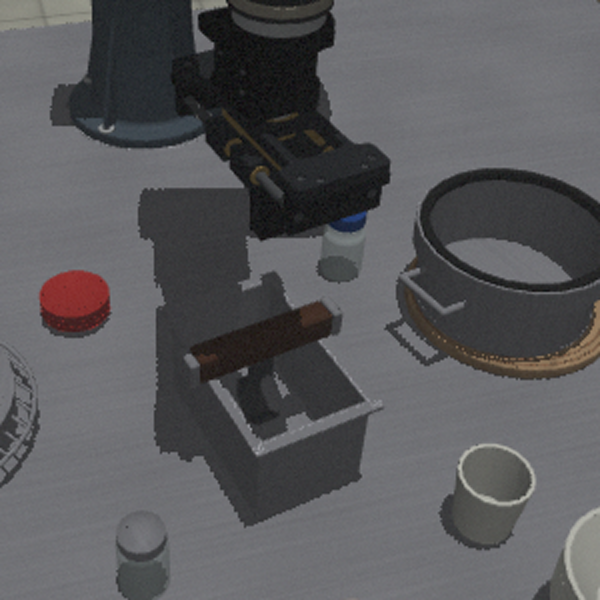

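The fingers were still closing when I lifted, so the lifter is still lying across the pan, seemingly undisturbed. I'll go back down and wait longer for the grip.

```bash

python3 -m handwheel '[[0,0,0,0,0,0],[0,0,0,0,0,0],[0,0,-0.01,0,0,0],[0,0,-0.02,0,0,0],[0,0,-0.035,0,0,0],[0,0,-0.045,0,0,0],[0,0,-0.05,0,0,0],[0,0,-0.05,0,0,0]]' 0.5
python3 -m handwheel '[[0,0,0,0,0,0],[0,0,0,0,0,0],[0,0,0,0,0,0],[0,0,0,0,0,0],[0,0,0,0,0,0],[0,0,0,0,0,0],[0,0,0,0,0,0],[0,0,0,0,0,0]]'
python3 - <<'E'
from h import *
I,D=cams.capture('top');X=cloud('top',D)
for z0 in(.106,.122):
    m=(np.hypot(X[...,0]-.58,X[...,1]+.012)<.1)&(X[...,2]>z0)&(X[...,2]<.14)&(D>0)
    print(m.sum(),X[m].min(0),X[m].max(0),cv2.minAreaRect((X[m][:,:2]*1000).astype(np.float32)))
print(bot.read_state()['position'])
E
```

```text
time_s: 6.02
position: [0.5774, -0.0104, 0.2051]
tcp_rot: [[-0.221, 0.975, -0.005], [0.975, 0.221, 0.001], [0.002, -0.004, -1.0]]
force: [-0.0, 0.9, 0.9]
opening: 0.527
grasp_force: 0.0
time_s: 6.68
position: [0.5787, -0.0107, 0.2077]
tcp_rot: [[-0.221, 0.975, 0.0], [0.975, 0.221, -0.0], [-0.0, 0.0, -1.0]]
force: [-0.7, 0.4, 0.0]
opening: 0.748
grasp_force: 0.0
5 [0.58137187 0.02039566 0.12209111] [0.58436427 0.02731474 0.12596691] ((581.686279296875, 23.339141845703125), (2.7080118656158447, 7.483981132507324), 22.404088973999023)
5 [0.58137187 0.02039566 0.12209111] [0.58436427 0.02731474 0.12596691] ((581.686279296875, 23.339141845703125), (2.7080118656158447, 7.483981132507324), 22.404088973999023)
[ 0.57865766 -0.01064047  0.20764821]
```

```bash
Z='[[0,0,0,0,0,0],[0,0,0,0,0,0],[0,0,0,0,0,0],[0,0,0,0,0,0],[0,0,0,0,0,0],[0,0,0,0,0,0],[0,0,0,0,0,0],[0,0,0,0,0,0]]'
python3 -m handwheel '[[0.001,0,-0.01,0,0,0],[0.001,0,-0.03,0,0,0],[0.001,0,-0.05,0,0,0],[0.001,0,-0.07,0,0,0],[0.001,0,-0.083,0,0,0],[0.001,0,-0.088,0,0,0],[0.001,0,-0.089,0,0,0],[0.001,0,-0.089,0,0,0]]'
python3 -m handwheel '[[0,0,0,0,0,0],[0,0,0,0,0,0],[0,0,0,0,0,0],[0,0,0,0,0,0],[0,0,0,0,0,0],[0,0,0,0,0,0],[0,0,0,0,0,0],[0,0,0,0,0,0]]' -1
python3 -m handwheel '[[0,0,0,0,0,0],[0,0,0,0,0,0],[0,0,0,0,0,0],[0,0,0,0,0,0],[0,0,0,0,0,0],[0,0,0,0,0,0],[0,0,0,0,0,0],[0,0,0,0,0,0]]'
```

```text
time_s: 7.4
position: [0.5797, -0.0107, 0.1182]
tcp_rot: [[-0.221, 0.975, -0.0], [0.975, 0.221, 0.0], [0.0, -0.0, -1.0]]
force: [1.0, 0.2, -0.2]
opening: 0.749
grasp_force: 0.0
time_s: 8.07
position: [0.5797, -0.0107, 0.1187]
tcp_rot: [[-0.221, 0.975, 0.0], [0.975, 0.221, -0.0], [-0.0, 0.0, -1.0]]
force: [0.9, 0.3, 1.2]
opening: 0.275
grasp_force: 30.0
time_s: 8.73
position: [0.5797, -0.0107, 0.1187]
tcp_rot: [[-0.221, 0.975, 0.0], [0.975, 0.221, -0.0], [-0.0, 0.0, -1.0]]
force: [-0.0, -0.4, 2.5]
opening: 0.277
grasp_force: 30.0
```

```bash

python3 -m handwheel '[[0,0,0.005,0,0,0],[0,0,0.02,0,0,0],[0,0,0.045,0,0,0],[0,0,0.07,0,0,0],[0,0,0.1,0,0,0],[0,0,0.12,0,0,0],[0,0,0.135,0,0,0],[0,0,0.14,0,0,0]]'
python3 -m handwheel '[[-0.004,-0.015,0,0,0,0.03],[-0.01,-0.04,0,0,0,0.08],[-0.017,-0.07,0,0,0,0.13],[-0.025,-0.1,0,0,0,0.18],[-0.032,-0.13,0,0,0,0.23],[-0.04,-0.16,0,0,0,0.28],[-0.045,-0.19,0,0,0,0.32],[-0.05,-0.21,0,0,0,0.35]]'
python3 -m handwheel '[[-0.005,-0.02,0,0,0,0.04],[-0.01,-0.05,0,0,0,0.09],[-0.018,-0.08,0,0,0,0.14],[-0.025,-0.11,0,0,0,0.19],[-0.03,-0.13,0,0,0,0.22],[-0.033,-0.144,0,0,0,0.241],[-0.0335,-0.1466,0,0,0,0.241],[-0.0335,-0.1466,0,0,0,0.241]]'
python3 - <<'E'
from h import *
I,D=cams.capture('scene');cv2.imwrite('pics/s2.png',cv2.resize(I[80:380,60:360],(600,600),interpolation=2))
for c in('scene','top'):
    if c=='top': cams.capture(c)
    for q in('lifter_hook','lifter_grip'): print(c,q,[(r['conf'],r['position']) for r in models.tip_of(q,c)[:2]])
s=bot.read_state();print(s['position'],s['force'],np.degrees(np.arctan2(s['tcp_rot'][1][1],s['tcp_rot'][0][1])))
print(atz('scene',[r['position'] for r in models.tip_of('lifter_hook','scene')][0],s['position'][2]-.1))
E
```

```text
time_s: 9.4
position: [0.5805, -0.0108, 0.261]
tcp_rot: [[-0.221, 0.975, 0.004], [0.975, 0.221, -0.001], [-0.002, 0.004, -1.0]]
force: [1.3, 0.1, -2.5]
opening: 0.274
grasp_force: 30.0
time_s: 10.07
position: [0.5285, -0.2231, 0.2572]
tcp_rot: [[-0.799, 0.602, -0.002], [0.602, 0.799, 0.0], [0.002, -0.001, -1.0]]
force: [0.1, -0.6, -2.8]
opening: 0.271
grasp_force: 30.0
time_s: 10.73
position: [0.4953, -0.3675, 0.2571]
tcp_rot: [[-0.986, 0.168, -0.002], [0.168, 0.986, 0.002], [0.002, 0.002, -1.0]]
force: [0.0, -0.5, -2.1]
opening: 0.27
grasp_force: 30.0
scene lifter_hook [(0.9, [142.6, 191.8]), (0.72, [113.5, 250.6])]
scene lifter_grip [(0.8, [96.5, 204.0]), (0.8, [163.8, 214.1])]
top lifter_hook []
top lifter_grip []
[ 0.4964729  -0.36597642  0.25852069] [ 0.74296831  0.15303491 -3.85365767] 80.5674669094244
[ 0.33306261 -0.31261401  0.15852069]
```

View pics/s2.png

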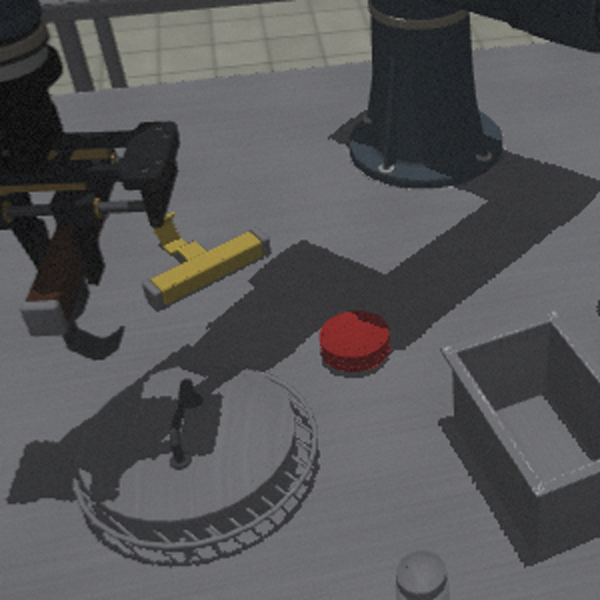

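The hook is at crop pixel (100,340), opening right (+y) toward the loop at (185,420), as intended. I'll lower it beside the loop.

```bash
python3 -c "
from h import *
print(atz('scene',(113.5,250.6),.158))"
python3 -m handwheel '[[0,0,-0.005,0,0,0],[0,0,-0.02,0,0,0],[0,0,-0.04,0,0,0],[0,0,-0.06,0,0,0],[0,0,-0.08,0,0,0],[0,0,-0.092,0,0,0],[0,0,-0.097,0,0,0],[0,0,-0.0975,0,0,0]]'
python3 -m handwheel '[[0,0,0,0,0,0],[0,0.002,0,0,0,0],[0,0.005,0,0,0,0],[0,0.008,0,0,0,0],[0.001,0.01,0,0,0,0],[0.001,0.012,0,0,0,0],[0.001,0.012,0,0,0,0],[0.001,0.012,0,0,0,0]]'
python3 - <<'E'
from h import *
I,D=cams.capture('scene');cv2.imwrite('pics/s3.png',cv2.resize(I[200:360,60:220],(600,600),interpolation=2))
print(bot.read_state()['position'])
E
```

```text
[ 0.49008298 -0.36063918  0.158     ]
time_s: 11.75
position: [0.4958, -0.3666, 0.1598]
tcp_rot: [[-0.986, 0.165, -0.002], [0.165, 0.986, 0.002], [0.002, 0.002, -1.0]]
force: [-0.0, -0.1, -2.6]
opening: 0.274
grasp_force: 30.0
time_s: 12.42
position: [0.4972, -0.3551, 0.1612]
tcp_rot: [[-0.986, 0.165, 0.0], [0.165, 0.986, -0.0], [-0.0, -0.0, -1.0]]
force: [-0.1, 0.7, -2.2]
opening: 0.272
grasp_force: 30.0
[ 0.49721303 -0.35526734  0.16117652]
```

View pics/s3.png

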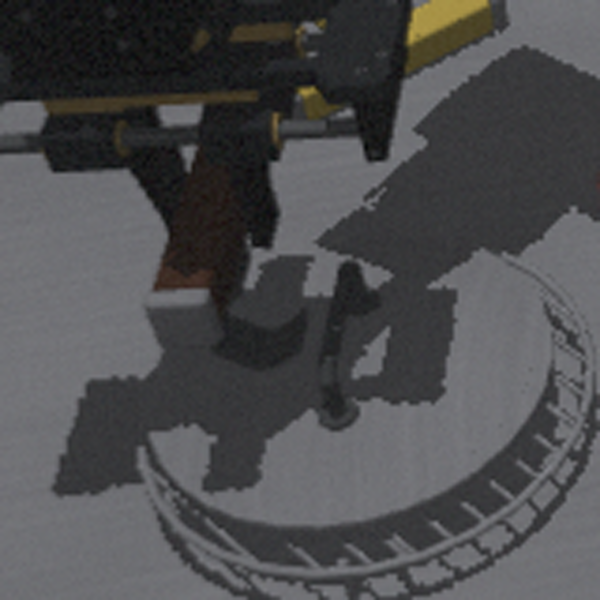

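The hook tip at crop (300,310) faces the middle of the loop bar at (340,335) at the right height. I'll slide it in.

```bash

python3 -m handwheel '[[0.001,0.003,0,0,0,0],[0.002,0.008,0,0,0,0],[0.003,0.014,0,0,0,0],[0.004,0.02,0,0,0,0],[0.005,0.026,0,0,0,0],[0.006,0.032,0,0,0,0],[0.0065,0.036,0,0,0,0],[0.007,0.037,0,0,0,0]]'
python3 -m handwheel '[[0,0,0.001,0,0,0],[0,0,0.003,0,0,0],[0,0,0.006,0,0,0],[0,0,0.009,0,0,0],[0,0,0.012,0,0,0],[0,0,0.014,0,0,0],[0,0,0.016,0,0,0],[0,0,0.018,0,0,0]]'
python3 -m handwheel '[[0,0,0.001,0,0,0],[0,0,0.003,0,0,0],[0,0,0.005,0,0,0],[0,0,0.008,0,0,0],[0,0,0.011,0,0,0],[0,0,0.014,0,0,0],[0,0,0.016,0,0,0],[0,0,0.017,0,0,0]]'
```

```text
time_s: 13.13
position: [0.5041, -0.317, 0.161]
tcp_rot: [[-0.986, 0.164, -0.001], [0.164, 0.986, 0.001], [0.001, 0.001, -1.0]]
force: [-0.5, 0.3, -2.4]
opening: 0.274
grasp_force: 30.0
time_s: 13.8
position: [0.5037, -0.318, 0.1787]
tcp_rot: [[-0.986, 0.165, -0.001], [0.165, 0.986, 0.001], [0.001, 0.001, -1.0]]
force: [-0.7, -0.5, -8.0]
opening: 0.275
grasp_force: 30.0
time_s: 14.47
position: [0.5043, -0.3184, 0.1966]
tcp_rot: [[-0.986, 0.165, 0.001], [0.165, 0.986, -0.001], [-0.001, -0.0, -1.0]]
force: [1.4, -0.5, -8.8]
opening: 0.274
grasp_force: 30.0
```

```bash

python3 -m handwheel '[[0,0,0.005,0,0,0],[0,0,0.015,0,0,0],[0,0,0.03,0,0,0],[0,0,0.05,0,0,0],[0,0,0.07,0,0,0],[0,0,0.09,0,0,0],[0,0,0.102,0,0,0],[0,0,0.107,0,0,0]]'
python3 -m handwheel '[[0,0.001,0,0,0,0],[0,0.004,0,0,0,0],[0,0.01,0,0,0,0],[-0.001,0.018,0,0,0,0],[-0.001,0.028,0,0,0,0],[-0.002,0.04,0,0,0,0],[-0.003,0.055,0,0,0,0],[-0.003,0.07,0,0,0,0]]'
python3 - <<'E'
from h import *
I,D=cams.capture('scene');cv2.imwrite('pics/s4.png',I);X=cloud('scene',D)
s=bot.read_state();p=s['position'];print(p)
m=(np.hypot(X[...,0]-p[0],X[...,1]-p[1])<.06)&(abs(X[...,2]-(p[2]-.126))<.015)&(D>0)
P=X[m];A=np.c_[P[:,:2],np.ones(len(P))];print(len(P),np.linalg.lstsq(A,P[:,2],rcond=None)[0],P.mean(0))
E
```

```text
time_s: 15.13
position: [0.5051, -0.319, 0.3065]
tcp_rot: [[-0.986, 0.165, 0.004], [0.165, 0.986, -0.004], [-0.005, -0.003, -1.0]]
force: [0.8, -0.7, -7.2]
opening: 0.276
grasp_force: 30.0
time_s: 15.8
position: [0.5006, -0.2462, 0.3028]
tcp_rot: [[-0.986, 0.165, -0.001], [0.165, 0.986, 0.001], [0.001, 0.001, -1.0]]
force: [-0.2, 0.6, -8.8]
opening: 0.271
grasp_force: 30.0
[ 0.5001902  -0.24233555  0.30274686]
2323 [-0.00341436 -0.0210432   0.17427154] [ 0.50859558 -0.24190442  0.17762546]
```

View pics/s4.png

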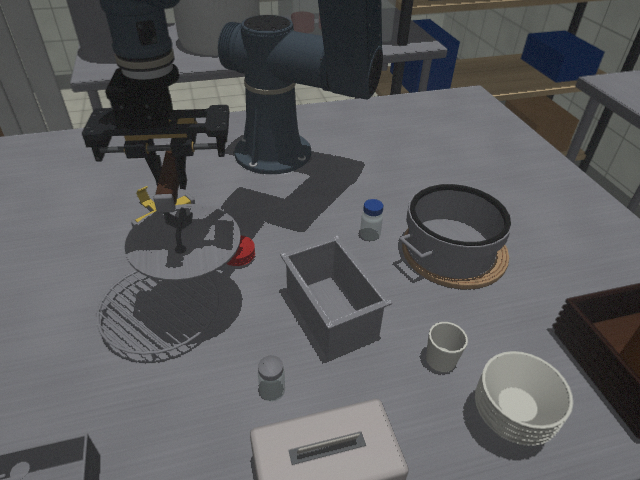

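The lid hangs level at about (182,240), clear of the rack. I'll carry it to the pot at (457,230).

```bash

python3 -m handwheel '[[0,0.003,0,0,0,0],[0,0.009,0,0,0,0],[-0.001,0.018,0,0,0,0],[-0.002,0.03,0,0,0,0],[-0.003,0.045,0,0,0,0],[-0.003,0.062,0,0,0,0],[-0.004,0.081,0,0,0,0],[-0.004,0.101,0,0,0,0]]'
python3 -m handwheel '[[-0.001,0.02,0,0,0,0],[-0.002,0.04,0,0,0,0],[-0.002,0.06,0,0,0,0],[-0.003,0.08,0,0,0,0],[-0.004,0.1,0,0,0,0],[-0.005,0.12,0,0,0,0],[-0.005,0.14,0,0,0,0],[-0.006,0.16,0,0,0,0]]'
python3 -m handwheel '[[-0.001,0.02,0,0,0,0],[-0.002,0.04,0,0,0,0],[-0.002,0.06,0,0,0,0],[-0.003,0.08,0,0,0,0],[-0.004,0.1,0,0,0,0],[-0.005,0.12,0,0,0,0],[-0.005,0.14,0,0,0,0],[-0.006,0.16,0,0,0,0]]'
python3 -m handwheel '[[-0.001,0.02,0,0,0,0],[-0.002,0.038,0,0,0,0],[-0.002,0.055,0,0,0,0],[-0.003,0.07,0,0,0,0],[-0.004,0.083,0,0,0,0],[-0.004,0.094,0,0,0,0],[-0.004,0.103,0,0,0,0],[-0.004,0.109,0,0,0,0]]'
python3 -m handwheel '[[0,0.003,-0.003,0,0,0],[0,0.005,-0.008,0,0,0],[0,0.006,-0.014,0,0,0],[0,0.006,-0.02,0,0,0],[0,0.006,-0.026,0,0,0],[0,0.006,-0.031,0,0,0],[0,0.006,-0.034,0,0,0],[0,0.006,-0.035,0,0,0]]'
python3 - <<'E'
from h import *
from scipy.optimize import least_squares
import time
I,D=cams.capture('scene');cv2.imwrite('pics/s5.png',cv2.resize(I[130:310,360:560],(800,720)[:2],interpolation=2)[:600]);X=cloud('scene',D)
s=bot.read_state();p=s['position'];print(p,s['force'])
# lid top disc edge (flange, z 0..5) vs height
m=(np.hypot(X[...,0]-p[0],X[...,1]-p[1])<.11)&(X[...,2]>p[2]-.143)&(X[...,2]<p[2]-.118)&(D>0)
P=X[m];print(len(P),cv2.minEnclosingCircle((P[:,:2]*1000).astype(np.float32)),P[:,:2].min(0),P[:,:2].max(0))
for c in('scene','top'):
    if c=='top': I2,D2=cams.capture('top')
    for q in('lid','lid_loop','pot_seat','board'): print(c,q,[(r['conf'],r['position'],atz(c,r['position'],{'lid':p[2]-.138,'lid_loop':p[2]-.096}.get(q,.014))) for r in models.tip_of(q,c)[:1]])
X=cloud('top',D2);m=(np.hypot(X[...,0]-.48,X[...,1]-.29)<.115)&(X[...,2]>p[2]-.143)&(X[...,2]<p[2]-.118)&(D2>0)
P=X[m];print('top',len(P),cv2.minEnclosingCircle((P[:,:2]*1000).astype(np.float32)),P[:,:2].min(0),P[:,:2].max(0))
E
```

```text
time_s: 16.52
position: [0.4965, -0.1453, 0.303]
tcp_rot: [[-0.986, 0.166, -0.0], [0.166, 0.986, 0.001], [0.001, 0.001, -1.0]]
force: [0.0, 0.7, -8.4]
opening: 0.272
grasp_force: 30.0
time_s: 17.18
position: [0.4905, 0.0149, 0.3033]
tcp_rot: [[-0.986, 0.165, 0.0], [0.165, 0.986, 0.001], [-0.0, 0.001, -1.0]]
force: [0.3, 0.1, -8.7]
opening: 0.269
grasp_force: 30.0
time_s: 17.85
position: [0.4841, 0.1746, 0.3032]
tcp_rot: [[-0.986, 0.165, -0.0], [0.165, 0.986, 0.001], [0.0, 0.0, -1.0]]
force: [1.2, -0.9, -9.0]
opening: 0.273
grasp_force: 30.0
time_s: 18.52
position: [0.4809, 0.2828, 0.303]
tcp_rot: [[-0.986, 0.164, 0.0], [0.164, 0.986, 0.0], [-0.0, 0.0, -1.0]]
force: [0.8, -0.8, -8.4]
opening: 0.272
grasp_force: 30.0
time_s: 19.18
position: [0.4808, 0.2873, 0.2671]
tcp_rot: [[-0.986, 0.165, -0.002], [0.165, 0.986, -0.001], [0.001, -0.001, -1.0]]
force: [-0.5, 0.1, -9.6]
opening: 0.274
grasp_force: 30.0
[0.48096485 0.28744405 0.26735987] [-1.05205844 -1.13207683 -8.92552627]
4190 ((480.8694763183594, 287.6011962890625), 96.99073028564453) [0.38662812 0.19310155] [0.57649258 0.38189348]
scene lid [(0.91, [459.6, 202.8], array([0.47647613, 0.28767377, 0.12935987]))]
scene lid_loop [(0.96, [465.2, 186.1], array([0.47879258, 0.2885588 , 0.17135987]))]
scene pot_seat []
scene board [(0.4, [238.7, 258.2], array([ 0.40651133, -0.15208273,  0.014     ]))]
top lid [(0.66, [208.7, 234.2], array([0.48514189, 0.29048585, 0.12935987]))]
top lid_loop [(0.39, [210.3, 232.4], array([0.48452613, 0.27793419, 0.17135987]))]
top pot_seat []
top board [(0.31, [391.4, 147.9], array([ 0.7064536 , -0.14670814,  0.014     ]))]
top 1863 ((481.55438232421875, 287.5017395019531), 95.12345886230469) [0.39122771 0.19425208] [0.57581224 0.38063083]
```

View pics/s5.png

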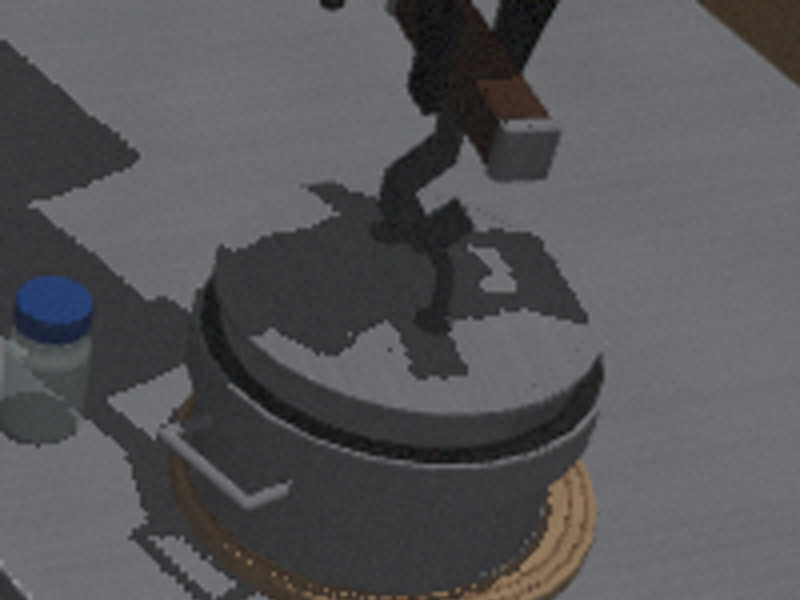

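```bash
python3 - <<'E'
from h import *
from scipy.optimize import least_squares
for c in('top','scene'):
    D=np.load(f'pics/{c}0.npy');X=cloud(c,D);I=cv2.imread(f'pics/{c}0.png')
    for z0,z1 in((.1,.115),(.103,.111)):
        m=(np.hypot(X[...,0]-.481,X[...,1]-.288)<.125)&(X[...,2]>z0)&(X[...,2]<z1)&(D>0)
        P=X[m];Q=P[np.hypot(P[:,0]-.481,P[:,1]-.288)<.13]
        # angular-bin: outer and inner edge radius
        a=np.arctan2(Q[:,1]-.288,Q[:,0]-.481);r=np.hypot(Q[:,0]-.481,Q[:,1]-.288)
        b=((a+np.pi)/(2*np.pi)*24).astype(int)%24
        res=[]
        th=(np.arange(24)+.5)/24*2*np.pi-np.pi
        for f,n in((lambda x:np.percentile(x,97),'out'),(lambda x:np.percentile(x,3),'in'),(np.mean,'mid')):
            R=np.array([f(r[b==k]) if (b==k).sum()>4 else np.nan for k in range(24)]);ok=~np.isnan(R)
            s=least_squares(lambda s:s[0]*np.cos(th[ok])+s[1]*np.sin(th[ok])+s[2]-R[ok],[0,0,.09],loss='soft_l1',f_scale=.002).x
            res.append((n,(.481+s[0]).round(4),(.288+s[1]).round(4),s[2].round(4),ok.sum()))
        print(c,z0,res)
E
```

```text
top 0.1 [('out', np.float64(0.481), np.float64(0.2887), np.float64(0.102), np.int64(24)), ('in', np.float64(0.4808), np.float64(0.288), np.float64(0.0886), np.int64(24)), ('mid', np.float64(0.4809), np.float64(0.2883), np.float64(0.0951), np.int64(24))]
top 0.103 [('out', np.float64(0.481), np.float64(0.2885), np.float64(0.1017), np.int64(24)), ('in', np.float64(0.4809), np.float64(0.2882), np.float64(0.0887), np.int64(24)), ('mid', np.float64(0.4809), np.float64(0.2884), np.float64(0.095), np.int64(24))]
scene 0.1 [('out', np.float64(0.481), np.float64(0.289), np.float64(0.1026), np.int64(24)), ('in', np.float64(0.4815), np.float64(0.2887), np.float64(0.0881), np.int64(24)), ('mid', np.float64(0.4829), np.float64(0.2877), np.float64(0.0952), np.int64(24))]
scene 0.103 [('out', np.float64(0.4808), np.float64(0.2892), np.float64(0.1026), np.int64(24)), ('in', np.float64(0.4814), np.float64(0.2887), np.float64(0.0881), np.int64(24)), ('mid', np.float64(0.4823), np.float64(0.2883), np.float64(0.0952), np.int64(24))]
```

```bash

python3 -m handwheel '[[0,0.001,0,0,0,0],[0,0.001,-0.002,0,0,0],[0,0.001,-0.004,0,0,0],[0,0.001,-0.006,0,0,0],[0,0.001,-0.008,0,0,0],[0,0.001,-0.01,0,0,0],[0,0.001,-0.012,0,0,0],[0,0.001,-0.013,0,0,0]]'
python3 -m handwheel '[[0,0,-0.001,0,0,0],[0,0,-0.002,0,0,0],[0,0,-0.003,0,0,0],[0,0,-0.004,0,0,0],[0,0,-0.005,0,0,0],[0,0,-0.005,0,0,0],[0,0,-0.005,0,0,0],[0,0,-0.005,0,0,0]]'
python3 -m handwheel '[[0,0,-0.001,0,0,0],[0,0,-0.002,0,0,0],[0,0,-0.003,0,0,0],[0,0,-0.004,0,0,0],[0,0,-0.005,0,0,0],[0,0,-0.005,0,0,0],[0,0,-0.005,0,0,0],[0,0,-0.005,0,0,0]]'
cat > lid.py <<'E'
from h import *
for c in('scene','top'):
    I,D=cams.capture(c);cv2.imwrite(f'pics/lid_{c}.png',I);X=cloud(c,D)
    r=np.hypot(X[...,0]-.481,X[...,1]-.2885)
    m=(r<.056)&(X[...,2]>.095)&(X[...,2]<.135)&(D>0);P=X[m]
    q,*_=np.linalg.lstsq(np.c_[P[:,:2]-[.481,.2885],np.ones(len(P))],P[:,2],rcond=None)
    k=abs(P[:,2]-(np.c_[P[:,:2]-[.481,.2885],np.ones(len(P))]@q))<.005;P=P[k]
    q,*_=np.linalg.lstsq(np.c_[P[:,:2]-[.481,.2885],np.ones(len(P))],P[:,2],rcond=None)
    m=(r>.09)&(r<.1005)&(X[...,2]>.095)&(X[...,2]<.125)&(D>0)
    print(c,len(P),'tilt',q[:2].round(4),'top z',q[2].round(4),'rim z',np.median(X[m][:,2]).round(4))
s=bot.read_state();print(s['position'],s['force'],s['time_s'])
E
python3 lid.py
```

```text
time_s: 20.35
position: [0.481, 0.2887, 0.2546]
tcp_rot: [[-0.986, 0.165, -0.001], [0.165, 0.986, -0.0], [0.001, -0.0, -1.0]]
force: [-0.6, -0.2, -8.2]
opening: 0.272
grasp_force: 30.0
time_s: 21.02
position: [0.4812, 0.2887, 0.2501]
tcp_rot: [[-0.986, 0.165, 0.0], [0.165, 0.986, 0.0], [-0.0, 0.0, -1.0]]
force: [0.4, 0.6, -10.2]
opening: 0.274
grasp_force: 30.0
time_s: 21.68
position: [0.4818, 0.289, 0.2457]
tcp_rot: [[-0.986, 0.165, 0.002], [0.165, 0.986, 0.001], [-0.002, 0.001, -1.0]]
force: [0.4, 0.1, -3.0]
opening: 0.275
grasp_force: 30.0
scene 1289 tilt [0.0009 0.0008] top z 0.1209 rim z 0.1094
top 166 tilt [0.0178 0.0182] top z 0.1199 rim z 0.1084
[0.48173131 0.28896854 0.24569223] [-0.27876315 -0.56504877 -2.50577918] 21.7833
```

The lid is seated level on the seal (top at 0.120). I'll lower the hook onto the lid top and press gently.

```bash

python3 -m handwheel '[[0,0,-0.002,0,0,0],[0,0,-0.005,0,0,0],[0,0,-0.008,0,0,0],[0,0,-0.011,0,0,0],[0,0,-0.014,0,0,0],[0,0,-0.016,0,0,0],[0,0,-0.018,0,0,0],[0,0,-0.019,0,0,0]]'
python3 -m handwheel '[[0,0,-0.0005,0,0,0],[0,0,-0.001,0,0,0],[0,0,-0.0015,0,0,0],[0,0,-0.002,0,0,0],[0,0,-0.0025,0,0,0],[0,0,-0.003,0,0,0],[0,0,-0.003,0,0,0],[0,0,-0.003,0,0,0]]'
```

```text
time_s: 22.45
position: [0.481, 0.2887, 0.2256]
tcp_rot: [[-0.986, 0.165, -0.001], [0.165, 0.986, -0.0], [0.001, -0.0, -1.0]]
force: [0.5, 0.1, -2.2]
opening: 0.273
grasp_force: 30.0
time_s: 23.12
position: [0.4813, 0.2888, 0.2234]
tcp_rot: [[-0.986, 0.165, 0.001], [0.165, 0.986, 0.0], [-0.001, 0.0, -1.0]]
force: [-0.2, -1.3, 0.7]
opening: 0.277
grasp_force: 30.0
```

```bash

python3 -m handwheel '[[0,0,-0.0005,0,0,0],[0,0,-0.001,0,0,0],[0,0,-0.0015,0,0,0],[0,0,-0.002,0,0,0],[0,0,-0.002,0,0,0],[0,0,-0.002,0,0,0],[0,0,-0.002,0,0,0],[0,0,-0.002,0,0,0]]'; python3 lid.py
```

```text
time_s: 23.78
position: [0.4813, 0.2888, 0.2211]
tcp_rot: [[-0.986, 0.165, 0.0], [0.165, 0.986, 0.0], [-0.0, 0.0, -1.0]]
force: [-0.5, -0.4, 2.6]
opening: 0.273
grasp_force: 30.0
scene 1242 tilt [0.0015 0.0011] top z 0.1185 rim z 0.1081
top 134 tilt [0.0162 0.0198] top z 0.1172 rim z 0.1064
[0.48127328 0.28875517 0.22111232] [-0.00545277 -0.32141418  1.71127488] 23.8833
```

```bash

python3 -m handwheel '[[0,0,-0.0005,0,0,0],[0,0,-0.001,0,0,0],[0,0,-0.0015,0,0,0],[0,0,-0.002,0,0,0],[0,0,-0.002,0,0,0],[0,0,-0.002,0,0,0],[0,0,-0.002,0,0,0],[0,0,-0.002,0,0,0]]'
python3 -m handwheel '[[0,0,-0.0005,0,0,0],[0,0,-0.001,0,0,0],[0,0,-0.001,0,0,0],[0,0,-0.001,0,0,0],[0,0,-0.001,0,0,0],[0,0,-0.001,0,0,0],[0,0,-0.001,0,0,0],[0,0,-0.001,0,0,0]]'; python3 lid.py
```

```text
time_s: 24.55
position: [0.4812, 0.2888, 0.219]
tcp_rot: [[-0.986, 0.165, 0.0], [0.165, 0.986, 0.0], [-0.0, 0.0, -1.0]]
force: [0.2, 0.2, 2.6]
opening: 0.276
grasp_force: 30.0
time_s: 25.22
position: [0.4812, 0.2888, 0.2181]
tcp_rot: [[-0.986, 0.165, 0.0], [0.165, 0.986, 0.0], [-0.0, 0.0, -1.0]]
force: [0.9, -0.4, 3.7]
opening: 0.267
grasp_force: 30.0
scene 1239 tilt [0.0009 0.0018] top z 0.1155 rim z 0.1068
top 134 tilt [ 0.0051 -0.0348] top z 0.1127 rim z 0.1041
[0.4812286  0.28879098 0.21810795] [ 0.27751149 -0.04008817  2.93318196] 25.3167
```

One more small push should show whether it has reached the hard stop, where the force rises.

```bash

python3 -m handwheel '[[0,0,-0.0005,0,0,0],[0,0,-0.001,0,0,0],[0,0,-0.001,0,0,0],[0,0,-0.001,0,0,0],[0,0,-0.001,0,0,0],[0,0,-0.001,0,0,0],[0,0,-0.001,0,0,0],[0,0,-0.001,0,0,0]]'; python3 lid.py
```

```text
time_s: 25.98
position: [0.4813, 0.2888, 0.2176]
tcp_rot: [[-0.986, 0.165, 0.001], [0.165, 0.986, 0.0], [-0.001, 0.0, -1.0]]
force: [-0.1, 0.2, 6.5]
opening: 0.275
grasp_force: 30.0
scene 1222 tilt [0.0047 0.0009] top z 0.1149 rim z 0.1066
top 135 tilt [0.0173 0.0337] top z 0.1137 rim z 0.1037
[0.48131013 0.28878513 0.21758192] [ 0.53893836 -0.45590423  6.01849009] 26.0833
```

The force stepped up while travel stalled, so the lid is home. I'll raise the hook into mid-gap and back out of the loop along −lifter x.

```bash

python3 -m handwheel '[[0,0,0.001,0,0,0],[0,0,0.003,0,0,0],[0,0,0.005,0,0,0],[0,0,0.005,0,0,0],[0,0,0.005,0,0,0],[0,0,0.005,0,0,0],[0,0,0.005,0,0,0],[0,0,0.005,0,0,0]]'
```

```text
time_s: 26.75
position: [0.481, 0.2887, 0.2218]
tcp_rot: [[-0.986, 0.165, -0.0], [0.165, 0.986, -0.0], [0.0, -0.0, -1.0]]
force: [-0.3, 0.4, -2.8]
opening: 0.273
grasp_force: 30.0
```

```bash

python3 -m handwheel '[[-0.001,-0.003,0,0,0,0],[-0.001,-0.008,0,0,0,0],[-0.002,-0.014,0,0,0,0],[-0.004,-0.021,0,0,0,0],[-0.005,-0.028,0,0,0,0],[-0.006,-0.036,0,0,0,0],[-0.007,-0.043,0,0,0,0],[-0.008,-0.048,0,0,0,0]]'
python3 -m handwheel '[[0,0,0.005,0,0,0],[0,0,0.015,0,0,0],[0,0,0.03,0,0,0],[0,0,0.05,0,0,0],[0,0,0.065,0,0,0],[0,0,0.075,0,0,0],[0,0,0.08,0,0,0],[0,0,0.08,0,0,0]]'; python3 lid.py
```

```text
time_s: 27.42
position: [0.473, 0.2396, 0.2221]
tcp_rot: [[-0.986, 0.166, -0.0], [0.166, 0.986, -0.0], [0.0, -0.0, -1.0]]
force: [-0.3, 0.1, -1.9]
opening: 0.273
grasp_force: 30.0
time_s: 28.08
position: [0.4738, 0.2412, 0.3036]
tcp_rot: [[-0.986, 0.165, 0.003], [0.165, 0.986, 0.001], [-0.003, 0.001, -1.0]]
force: [0.7, -0.3, -2.9]
opening: 0.266
grasp_force: 30.0
scene 1381 tilt [0.0005 0.001 ] top z 0.115 rim z 0.1068
top 149 tilt [-0.0004 -0.0121] top z 0.113 rim z 0.104
[0.47272793 0.24074908 0.30169902] [ 0.73656286 -0.34572065 -2.54216143] 28.1833
```

```bash

python3 -m handwheel '[[0.004,-0.01,0,0,0,-0.03],[0.011,-0.025,0,0,0,-0.07],[0.018,-0.042,0,0,0,-0.12],[0.025,-0.059,0,0,0,-0.17],[0.033,-0.077,0,0,0,-0.21],[0.04,-0.094,0,0,0,-0.25],[0.047,-0.11,0,0,0,-0.29],[0.053,-0.125,0,0,0,-0.32]]'
python3 -m handwheel '[[0.007,-0.016,0,0,0,-0.04],[0.015,-0.036,0,0,0,-0.09],[0.023,-0.056,0,0,0,-0.14],[0.031,-0.075,0,0,0,-0.18],[0.039,-0.093,0,0,0,-0.22],[0.046,-0.11,0,0,0,-0.25],[0.052,-0.122,0,0,0,-0.27],[0.0535,-0.126,0,0,0,-0.271]]'
python3 -m handwheel '[[0,0,-0.002,0,0,0],[0,0,-0.008,0,0,0],[0,0,-0.015,0,0,0],[0,0,-0.022,0,0,0],[0,0,-0.03,0,0,0],[0,0,-0.036,0,0,0],[0,0,-0.04,0,0,0],[0,0,-0.04,0,0,0]]'
python3 -c "
from h import *
s=bot.read_state();R=s['tcp_rot'];print(s['position'],np.degrees(np.arctan2(R[1][1],R[0][1])))"
```

```text
time_s: 28.85
position: [0.5259, 0.1147, 0.3006]
tcp_rot: [[-0.69, 0.724, -0.003], [0.724, 0.69, -0.0], [0.002, -0.002, -1.0]]
force: [-0.7, -0.6, -2.9]
opening: 0.275
grasp_force: 30.0
time_s: 29.52
position: [0.5803, -0.0121, 0.3008]
tcp_rot: [[-0.219, 0.976, -0.001], [0.976, 0.219, -0.0], [-0.0, -0.001, -1.0]]
force: [-0.8, 0.7, -2.4]
opening: 0.275
grasp_force: 30.0
time_s: 30.18
position: [0.5789, -0.0099, 0.2607]
tcp_rot: [[-0.222, 0.975, -0.003], [0.975, 0.222, 0.001], [0.001, -0.002, -1.0]]
force: [0.0, 0.1, -2.5]
opening: 0.273
grasp_force: 30.0
[ 0.57890099 -0.00989018  0.26067878] 12.800390187932006
```

```bash

python3 -m handwheel '[[0,-0.001,-0.005,0,0,0],[0,-0.001,-0.02,0,0,0],[0,-0.001,-0.04,0,0,0],[0,-0.001,-0.06,0,0,0],[0,-0.001,-0.08,0,0,0],[0,-0.001,-0.1,0,0,0],[0,-0.001,-0.115,0,0,0],[0,-0.001,-0.125,0,0,0]]'
python3 -m handwheel '[[0,0,-0.004,0,0,0],[0,0,-0.008,0,0,0],[0,0,-0.012,0,0,0],[0,0,-0.014,0,0,0],[0,0,-0.016,0,0,0],[0,0,-0.017,0,0,0],[0,0,-0.017,0,0,0],[0,0,-0.017,0,0,0]]'
```

```text
time_s: 30.85
position: [0.5792, -0.0113, 0.1355]
tcp_rot: [[-0.221, 0.975, -0.002], [0.975, 0.221, 0.0], [0.001, -0.001, -1.0]]
force: [-0.4, -0.1, -2.1]
opening: 0.273
grasp_force: 30.0
time_s: 31.52
position: [0.5798, -0.0113, 0.1203]
tcp_rot: [[-0.221, 0.975, 0.001], [0.975, 0.221, -0.0], [-0.0, 0.001, -1.0]]
force: [0.0, -0.0, -2.6]
opening: 0.272
grasp_force: 30.0
```

```bash

python3 -m handwheel '[[0,0,-0.0005,0,0,0],[0,0,-0.001,0,0,0],[0,0,-0.0015,0,0,0],[0,0,-0.0017,0,0,0],[0,0,-0.0017,0,0,0],[0,0,-0.0017,0,0,0],[0,0,-0.0017,0,0,0],[0,0,-0.0017,0,0,0]]'
python3 -m handwheel '[[0,0,0,0,0,0],[0,0,0,0,0,0],[0,0,0,0,0,0],[0,0,0,0,0,0],[0,0,0,0,0,0],[0,0,0,0,0,0],[0,0,0,0,0,0],[0,0,0,0,0,0]]' 1
python3 -m handwheel '[[0,0,0,0,0,0],[0,0,0,0,0,0],[0,0,0,0,0,0],[0,0,0,0,0,0],[0,0,0,0,0,0],[0,0,0,0,0,0],[0,0,0,0,0,0],[0,0,0,0,0,0]]'
python3 -m handwheel '[[0,0,0.005,0,0,0],[0,0,0.02,0,0,0],[0,0,0.05,0,0,0],[0,0,0.08,0,0,0],[0,0,0.11,0,0,0],[0,0,0.14,0,0,0],[0,0,0.16,0,0,0],[0,0,0.17,0,0,0]]'
python3 -m handwheel '[[-0.01,0,0,0,0,0],[-0.03,0,0,0,0,0],[-0.06,0,0,0,0,0],[-0.09,0,0,0,0,0],[-0.12,0,0,0,0,0],[-0.14,0,0,0,0,0],[-0.15,0,0,0,0,0],[-0.15,0,0,0,0,0]]'
python3 lid.py; cp pics/lid_scene.png pics/end.png
```

```text
time_s: 32.18
position: [0.5797, -0.0113, 0.1187]
tcp_rot: [[-0.221, 0.975, 0.0], [0.975, 0.221, -0.0], [-0.0, 0.0, -1.0]]
force: [-0.3, 0.3, 2.1]
opening: 0.27
grasp_force: 30.0
time_s: 32.85
position: [0.5797, -0.0113, 0.1183]
tcp_rot: [[-0.221, 0.975, 0.0], [0.975, 0.221, -0.0], [-0.0, 0.0, -1.0]]
force: [-0.6, 0.2, -0.4]
opening: 0.796
grasp_force: 0.0
time_s: 33.52
position: [0.5796, -0.0113, 0.1184]
tcp_rot: [[-0.221, 0.975, -0.0], [0.975, 0.221, 0.0], [0.0, -0.0, -1.0]]
force: [-0.1, 0.4, -0.1]
opening: 1.0
grasp_force: 0.0
time_s: 34.18
position: [0.581, -0.0115, 0.2923]
tcp_rot: [[-0.221, 0.975, 0.006], [0.975, 0.221, -0.001], [-0.003, 0.006, -1.0]]
force: [-0.5, -0.7, -0.3]
opening: 0.998
grasp_force: 0.0
time_s: 34.85
position: [0.4262, -0.0106, 0.2871]
tcp_rot: [[-0.221, 0.975, -0.005], [0.975, 0.221, 0.001], [0.002, -0.004, -1.0]]
force: [0.5, 0.8, 0.1]
opening: 0.999
grasp_force: 0.0
scene 1383 tilt [ 0.0011 -0.001 ] top z 0.1149 rim z 0.1066
top 1563 tilt [-0.0056  0.003 ] top z 0.1127 rim z 0.1038
[ 0.43017925 -0.01143658  0.28808367] [1.09493375 0.28495428 0.05761237] 34.95
```

View pics/end.png

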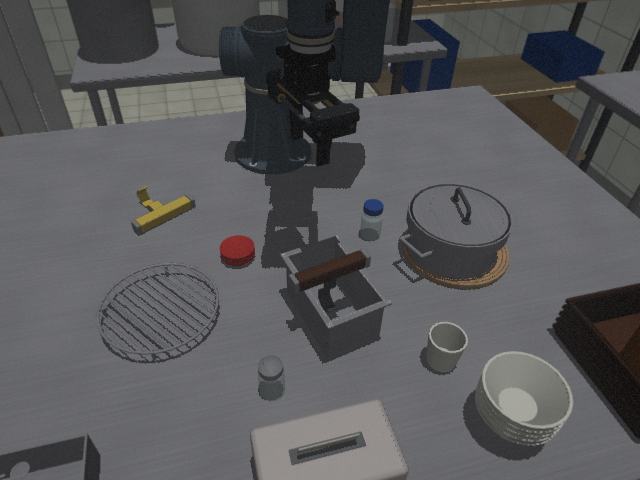

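The lid is flush on the pot at (457,225), the lifter is back across the pan at (333,269), and the other things stand where they were. I'm handing in.

```bash
python3 -c "
from rig import bot
print(bot.hand_in())"
```

```text
the job is handed in; nothing more can be done
None
```

I've handed the job in at about 35 s: the lid is pressed home and level on the pot, the lifter lies back across the pan, and nothing else was moved; no verdict came back.

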